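Set and lock the depth stop on a stoppered vial

ROBOT

A 6-joint arm with a two-finger parallel gripper is mounted at the origin on the work surface. World frame = base frame: x ahead of the robot, y to its left, z up, the work surface at z = 0. Lengths are in m, angles in rad, forces in N, time in s.
With the tool pointing down it reaches from about 0.425 to 0.95 m from the base axis. Payload 3.5 kg.
Tool frame: the origin (TCP) lies between the finger pads; the fingertips stand 25 mm ahead of it and the grasp point (between the pads) lies 6 mm ahead of it (ctrl.finger_overhang is the distance from the TCP to the fingertips, in m); x points along the fingers, y is the direction in which the jaws open and shut, and the axes are right-handed (so a half turn about x gives the same grasp; the last joint's range is limited). The gripper opens to 85 mm and grips with 20 to 120 N. Pads are 22 mm wide; open, the fingers measure 114 mm over their backs; the gripper's body (76 mm by 85 mm) begins 54 mm behind the grasp point. The pads swing forward as they close: fully open they stand 13 mm farther back than shut.
Start: joints at [1.184, 0.286, 1.577, -0, 1.279, -0.15], TCP at [0.158, 0.656, 0.256] pointing down, gripper open.
Joint ranges: [-2.77, 2.77], [-0.9, 2.22], [0.21, 2.48], [-1.53, 4.67], [0.24, 2.81], [-2.84, 2.84]. Speed limits (rad/s): [2.79, 2.79, 3.14, 3.14, 3.14, 3.14].

INTERFACE

Orientations are given as a unit quaternion [x, y, z, w].
In Python, from plant import ctrl gives the robot as it stands.
- The arm moves only by the tool play_rows, never from a script. Its argument "targets" is a list of rows, each an object with "delta_pos": the shift along the world's x, y, z normalised to -1 to 1, where 1 is 1000 mm, a list of three; "delta_rot": the turn, a rotation vector about the world's x, y, z normalised to -1 to 1, where 1 is pi rad, a list of three; "claw": the finger opening in mm, from 0 to 85.4. In form: [{"delta_pos": [tx, ty, tz], "delta_rot": [wx, wy, wz], "claw": claw}, ...]. A call has 1 to 20 rows; each row is the pose to reach, as a shift and turn from the pose measured when the call began, turning the shorter way round; what a row does not reach only later rows make up. A row lasts 1/12 s, in which the tool goes at most 41.7 mm and 7.16 degrees, less where a joint would pass 70% of its speed; a pose out of reach is approached as far as the arm can. A call with a number of a shift or a turn outside -1 to 1 is refused whole. A call with a gripper value outside its range is refused whole. The fingers move at their own pace and stop on an object; "newtons" is the grip in N (left out, the last holds). Time passes only in rows, so rows that repeat a pose let the fingers close. It gives the time, the measured TCP pose, the force and the opening at its end, in the units of the state.
- ctrl.get_state(): the state, without advancing time (a new reading comes with each control period).
- ctrl.read_camera(name): name is "scene" or "top"; returns the picture (420x560x3 uint8, blue, green, red); there is no depth.
- ctrl.calibration(name): a dict with "fx", "fy", "cx", "cy" (pixels), "camera_from_world" (4x4, takes a point from world to camera coordinates). Camera axes: x right, y down, z forward; pixel columns grow to the right and rows downward; lengths in m; the calibration is good to about 2 mm. A picture is of the moment at which its call begins. calibration takes no time and is no camera call.
- ctrl.sign_off(): hands the job in, once; it reports no verdict.
The state is a dict: "time": time; "qpos": joint angles; "dq": joint speeds; "joint_efforts": joint torques, N m; "eef_pos": TCP position; "tcp_rot": TCP orientation; "contact_force": force on the tool from outside, world axes, zero at the start; "wrist_torque": the same for the moment, N m; "opening": opening from 0.0 (shut) to 1.0 (fully open).
Only numpy, scipy, OpenCV 4.12 (cv2) and the standard library are available. Lean on these libraries where they do the work, as an engineer would, in place of code of your own. Each camera call takes 0.05 s, during which the arm holds its last target. There are 200 camera calls.

TASK

Set the capping stand for the vial that stands in its nest: slide the blue-knobbed stop down until its rubber foot just rests on the vial's grey stopper, gently so that the stopper is not pushed in, and then swing the red-pinned clamp lever all the way round to lock the stop there. The stop must stay touching the stopper when you let go; leave the vial in its nest and the other glassware where it is.

Things in the scene. Friction and masses are not known exactly. Their poses are not given: they have to be found in the camera images.
- stand: White bench stand, fixed; origin under its base straight below the stop rod, z up. Base x -75 to 75, y -65 to 115, 15 mm thick. Nest ring at x=y=0, 36 mm across, floor 18 mm above the table. A column at y=+90 carries two bridge plates (x -24 to 24, y -57 to 105; 110-118 and 140-148 mm above the table); the stop rod slides vertically through them, the clamp lever turns between them.
- knob (a point): Centre of the round blue knob (34 mm across, 30 mm high) on top of the stop rod, above x=y=0 of the stand, always at least 25 mm clear of the bridge. The rod below ends in a black rubber foot, 18 mm across, underside 130 mm below this point, springy (8 N per mm). Rod, knob and foot weigh 0.12 kg and stay at any height by a friction of about 3.5 N.
- stop (a joint): Travel of the stop rod, m: 0 = fully raised (foot 100 mm above the table), grows as it is lowered, end of travel 0.042.
- vial: Clear glass vial, 24 mm across, 45 mm to its rim, loose in the nest; origin: centre of its underside. Its grey rubber stopper, 19 mm across, is only part-way in: the flat top stands 4 to 16 mm above the rim, differently each time and NOT reported, so the touch must be felt. More than about 10 N from the foot pushes the stopper in and spoils the job.
- clamp_pin (a point): On the axis of the upright round red pin at the free end of the dark clamp lever, 10 mm below the pin's top. Pin 14 mm across, top 186 mm above the table, its free part from 134 mm up. It moves on a level circle of 70 mm radius about clamp_axis.
- clamp_axis (a point): Vertical pivot axis of the clamp lever, on the stand at x=0, y=-32 mm, 129 mm above the table.
- clamp (a joint): Angle of the clamp lever, rad: 0 = fully open (lever points to the stand's -y), grows as the lever swings clockwise seen from above, 1.5 = end of travel, locked (lever points to the stand's -x). Its eccentric hub meets the rod from about 0.7 rad; the pin then needs up to about 13 N. It stays where it is left.
- spare_vial_a: Spare capped vial, 24 mm across, 47 mm high, on the table. Origin: centre of its underside. Leave alone.
- spare_vial_b: Second spare capped vial, alike. Leave alone.
- dropper_bottle: Clear plastic dropper bottle, 38 mm across, 97 mm high, on the table. Origin: centre of its underside. Leave alone.
Things that resemble listed ones, but are neither listed nor needed, are in the scene too. What is shaped like the vial but brown or orange is not meant.

How it is judged:
By the outcome, as a careful person would: the job done as asked, in the order asked, and still so for the second after the job is handed in, with the robot touching nothing.
It also fails if it takes over 67 s, if anything falls off the work surface, if the arm or the gripper's body presses on something with over 40 N, if the wrist force passes 120 N, or if a joint passes its speed limit or range.

## Working session

There is one attempt and no reset: what is moved stays moved. The work goes in short steps, Python scripts to look and compute and a tool call to move; the robot and the scene stay as the last step left them, time stands still between calls to the robot, and variables do not carry over. Pictures are saved under pics/ and viewed, about 8 in all and at most 12, crops included, and the job is handed in when it is done.

Besides the shell and the picture viewer there is one more tool, called after "Call:" as a command line: name --argument value ..., lists and objects as JSON in quotes. play_rows: Moves the arm, as the interface text tells. Its arguments: {"type":"object","properties":{"targets":{"type":"array"},"newtons":{"type":"number"}},"required":["targets"]}

```bash
ls; mkdir -p pics; python3 - <<'E'
from plant import ctrl
import cv2
print(ctrl.get_state(), ctrl.finger_overhang)
for n in("scene","top"):
    cv2.imwrite(f"pics/{n}0.png",ctrl.read_camera(n)); print(ctrl.calibration(n))
E
```

```text
pics
{'time': 0.0, 'qpos': array([ 1.18397687e+00,  2.87170826e-01,  1.57820206e+00,  3.19628734e-06,
        1.27858182e+00, -1.50024542e-01]), 'dq': array([ 2.73972903e-04, -2.17264014e-03,  1.19588513e-05,  1.94931093e-03,
        3.27307850e-03, -1.93930942e-03]), 'joint_efforts': array([-1.55388141e-03, -4.05969357e+01, -2.92630541e+01, -2.73816586e-04,
        5.95292149e-03, -1.39010535e-05]), 'eef_pos': array([0.15810295, 0.65560078, 0.2549301 ]), 'tcp_rot': array([ 0.08271953,  0.70237847, -0.08432937,  0.70193342]), 'contact_force': array([-0.00990884, -0.12300147, -0.21639738]), 'wrist_torque': array([-0.04747416,  0.02097694, -0.00681549]), 'opening': 0.9999021788195624} 0.025
{'fx': 407.09623082867495, 'fy': 407.09623082867495, 'cx': 276.3702045347676, 'cy': 204.1298033952902, 'camera_from_world': array([[-0.17365729,  0.98479084, -0.00549041,  0.06686951],
       [ 0.61292522,  0.1037157 , -0.78330436, -0.23521009],
       [-0.77082152, -0.13939172, -0.62161413,  1.25925665],
       [ 0.        ,  0.        ,  0.        ,  1.        ]])}
{'fx': 389.4990047099028, 'fy': 389.4990047099028, 'cx': 281.3124233124693, 'cy': 210.17796836895147, 'camera_from_world': array([[-0.01656585, -0.99968373, -0.01892103,  0.04385545],
       [-0.98808243,  0.01926405, -0.15271547,  0.57589062],
       [ 0.15303167,  0.01616568, -0.98808905,  0.75501435],
       [ 0.        ,  0.        ,  0.        ,  1.        ]])}
```

View pics/scene0.png

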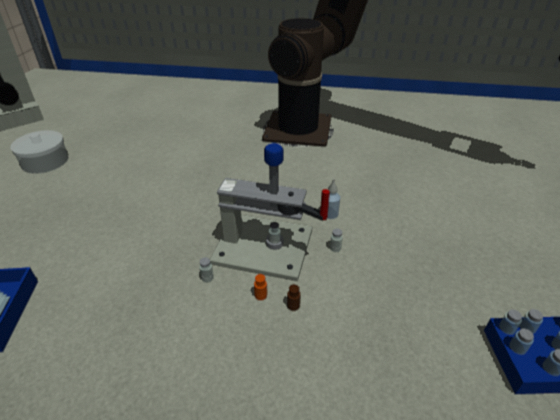

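View pics/top0.png

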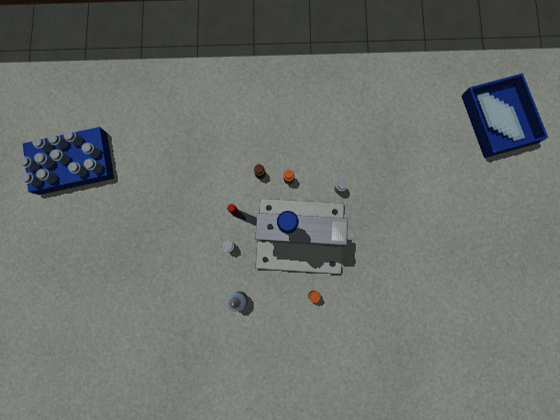

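The scene view shows the blue knob at (274,155) and the red pin at (325,205). In the top view they are at (288,222) and (232,210), with the column at the right (339,231). I'll zoom in to measure them.

```bash
cat > h.py <<'E'
import numpy as np,cv2
from plant import ctrl
def proj(n,p):
    c=ctrl.calibration(n);q=np.asarray(p)@c["camera_from_world"][:3,:3].T+c["camera_from_world"][:3,3]
    return np.stack([c["fx"]*q[...,0]/q[...,2]+c["cx"],c["fy"]*q[...,1]/q[...,2]+c["cy"]],-1)
def atz(n,uv,z):
    c=ctrl.calibration(n);M=c["camera_from_world"];R=M[:3,:3];o=-R.T@M[:3,3]
    d=R.T@np.array([(uv[0]-c["cx"])/c["fx"],(uv[1]-c["cy"])/c["fy"],1]);return o+d*(z-o[2])/d[2]
def tri(uvs,uvt):
    A=[];b=[]
    for n,uv in(("scene",uvs),("top",uvt)):
        c=ctrl.calibration(n);M=c["camera_from_world"]
        x=(uv[0]-c["cx"])/c["fx"];y=(uv[1]-c["cy"])/c["fy"]
        for r in(M[0]-x*M[2],M[1]-y*M[2]):A.append(r[:3]);b.append(-r[3])
    s=np.linalg.lstsq(np.array(A),np.array(b),rcond=None);return s[0],s[1]
E
python3 - <<'E'
from h import *
s=cv2.imread("pics/scene0.png");t=cv2.imread("pics/top0.png")
def blob(im,f,box):
    x0,y0,x1,y1=box;m=np.zeros(im.shape[:2],np.uint8);m[y0:y1,x0:x1]=f(im[y0:y1,x0:x1].astype(int))
    ys,xs=np.nonzero(m);return xs.mean(),ys.mean(),xs.min(),xs.max(),ys.min(),ys.max(),len(xs)
blue=lambda a:(a[...,0]>a[...,2]+60)&(a[...,0]>a[...,1]+40)
red=lambda a:(a[...,2]>a[...,0]+60)&(a[...,2]>a[...,1]+60)
for n,im,bb,rb in(("scene",s,(255,135,295,170),(312,180,335,225)),("top",t,(270,205,305,240),(220,195,248,222))):
    print(n,"knob",blob(im,blue,bb),"pin",blob(im,red,rb))
cv2.imwrite("pics/crop.png",np.hstack([cv2.resize(s[135:285,195:345],(400,400),interpolation=2)[:, :],cv2.resize(t[165:315,215:365],(400,400),interpolation=2)]))
E
```

```text
scene knob (np.float64(274.3712871287129), np.float64(150.6039603960396), np.int64(265), np.int64(281), np.int64(143), np.int64(162), 202) pin (np.float64(324.96946564885496), np.float64(202.72519083969465), np.int64(322), np.int64(328), np.int64(189), np.int64(218), 131)
top knob (np.float64(286.9965034965035), np.float64(220.5174825174825), np.int64(278), np.int64(296), np.int64(211), np.int64(230), 286) pin (np.float64(230.95238095238096), np.float64(207.5), np.int64(228), np.int64(234), np.int64(204), np.int64(211), 42)
```

View pics/crop.png

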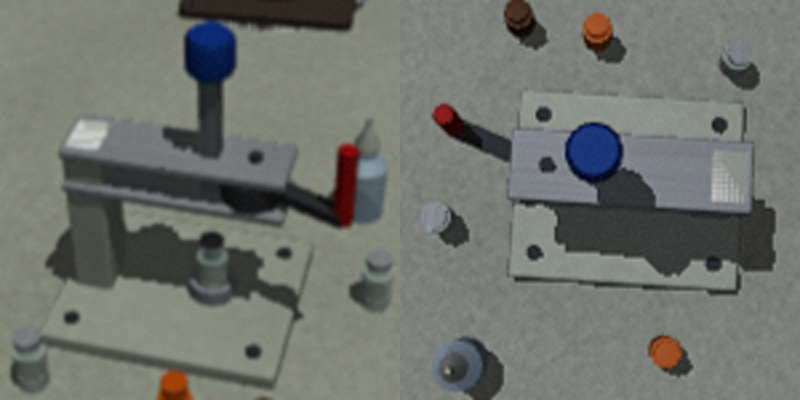

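The crop shows the bridge and base corners clearly, and the lever points left and slightly up in the top view. I'll fit the stand pose, stop height and lever angle.

```bash
cat > fit.py <<'E'
from h import *
from scipy.optimize import least_squares
cs=lambda a,b:(195+a*.375,135+b*.375); ct=lambda a,b:(215+(a-400)*.375,165+b*.375)
B=lambda x,y:(x,y,.148); G=lambda x,y:(x,y,.015)
obs=[("top",B(-.024,-.057),ct(513,130)),("top",B(-.024,.105),ct(753,144)),("top",B(.024,.105),ct(750,212)),("top",B(.024,-.057),ct(509,198)),
("top",G(-.075,-.065),ct(522,92)),("top",G(-.075,.115),ct(742,104)),("top",G(.075,-.065),ct(512,276)),("top",G(.075,.115),ct(737,290)),
("scene",B(.024,.105),ct(0,0) and cs(78,118)),("scene",B(.024,-.057),cs(298,146)),("scene",B(-.024,.105),cs(62,152)),
("scene",G(-.075,-.065),cs(275,375)),("scene",G(.075,-.065),cs(313,246)),("scene",G(-.075,.115),cs(43,338))]
def w(p,q):
    c,s=np.cos(p[2]),np.sin(p[2]);return np.array([p[0]+c*q[0]-s*q[1],p[1]+s*q[0]+c*q[1],q[2]])
E
python3 - <<'E'
from fit import *
f=lambda p:np.concatenate([proj(n,w(p,q))-uv for n,q,uv in obs])
r=least_squares(f,[.6,0,np.pi],loss="soft_l1");p=r.x
print(p,np.round(r.fun.reshape(-1,2),1) if r.fun.size==28 else r.cost)
print(np.round(f(p).reshape(-1,2),1))
# knob height from scene: top/bottom extents; knob centre crop scene (210,53)
for z in(.215,.22,.225,.23):print(z,proj("scene",w(p,(0,0,z))),proj("top",w(p,(0,0,z+.015))))
print("knob obs scene",cs(210,53),"top",ct(594,152))
print("tri pin top",tri(cs(347,148),ct(443,115)))
for a in(0,.1,.2,.3,.4):
    q=(-.07*np.sin(a),-.032-.07*np.cos(a),.186);print(a,w(p,q),proj("top",w(p,q)),proj("scene",w(p,q)))
print("pin obs",ct(443,115),cs(347,148))
for n,a in(("spare left",ct(436,214)),("dropper",ct(458,362)),("spare right",ct(738,52)),("or",ct(597,28)),("brown",ct(518,14)),("or2",ct(666,350))):print(n,atz("top",a,.045))
E
```

```text
[0.52880995 0.02130142 3.06989262] [[-1.  -1. ]
 [-0.  -1.5]
 [ 0.3  0. ]
 [-1.3  0.3]
 [-1.5 -1.4]
 [ 0.2 -1.6]
 [-2.3  0.3]
 [-0.1 -0.1]
 [ 0.5 -3.2]
 [-0.4 -2.1]
 [-2.2 -1.7]
 [-0.2 -0.5]
 [-0.4 -3. ]
 [-2.5 -3.1]]
[[-1.  -1. ]
 [-0.  -1.5]
 [ 0.3  0. ]
 [-1.3  0.3]
 [-1.5 -1.4]
 [ 0.2 -1.6]
 [-2.3  0.3]
 [-0.1 -0.1]
 [ 0.5 -3.2]
 [-0.4 -2.1]
 [-2.2 -1.7]
 [-0.2 -0.5]
 [-0.4 -3. ]
 [-2.5 -3.1]]
0.215 [273.42941859 160.12476506] [287.35533874 222.1174198 ]
0.22 [273.40088174 157.69305063] [287.34376099 221.72272796]
0.225 [273.37209463 155.24001036] [287.33199229 221.32152696]
0.23 [273.34305395 152.7653625 ] [287.3200279  220.91365445]
knob obs scene (273.75, 154.875) top (287.75, 222.0)
tri pin top (array([0.56027955, 0.11653664, 0.18334622]), array([5.39036756e-08]))
0 [0.53611709 0.12303935 0.186     ] [226.89615633 222.14234719] [329.97485047 181.55916222]
0.1 [0.54306242 0.12218991 0.186     ] [227.41881836 218.04080594] [329.19671931 183.78934378]
0.2 [0.54988825 0.12065133 0.186     ] [228.34680969 214.01462501] [328.0120606  185.97378157]
0.3 [0.55652638 0.11843899 0.186     ] [229.66914787 210.10295921] [326.4251344 188.0874284]
0.4 [0.56291048 0.115575   0.186     ] [231.37116392 206.34350699] [324.44541952 190.10508636]
pin obs (231.125, 208.125) (325.125, 190.5)
spare left [0.50661999 0.14182331 0.045     ]
dropper [0.39634745 0.12494191 0.045     ]
spare right [ 0.62779989 -0.09235533  0.045     ]
or [0.64920462 0.01652428 0.045     ]
brown [0.66176002 0.07812164 0.045     ]
or2 [ 0.40271125 -0.02992485  0.045     ]
```

```bash
python3 - <<'E'
from fit import *
from scipy.spatial.transform import Rotation as R
st=ctrl.get_state();print(R.from_quat(st["tcp_rot"]).as_matrix().round(3))
p=[.5285,.0205,3.0699]
for z in(.1,.079,.073,.067,.063,.03):print(z,proj("scene",w(p,(0,0,z)))+[.5,1.8])
im=np.mean([ctrl.read_camera("scene") for _ in range(4)],0).astype(np.uint8)
c=cv2.resize(im[205:260,245:305],(600,550),interpolation=cv2.INTER_CUBIC)
c=cv2.convertScaleAbs(c,alpha=1.7)
for z in(.1,.079,.067):
    v=int((proj("scene",w(p,(0,0,z)))[1]+1.8-205+.5)*10);cv2.line(c,(0,v),(60,v),(0,0,255),1)
cv2.imwrite("pics/vial.png",c)
E
```

```text
[[-0.001  0.235  0.972]
 [-0.002  0.972 -0.235]
 [-1.    -0.002 -0.   ]]
0.1 [274.14408501 212.40551527]
0.079 [274.24725139 220.67136018]
0.073 [274.27611191 222.9837081 ]
0.067 [274.30470578 225.27469206]
0.063 [274.32362205 226.7902916 ]
0.03 [274.4753587 238.947659 ]
```

View pics/vial.png

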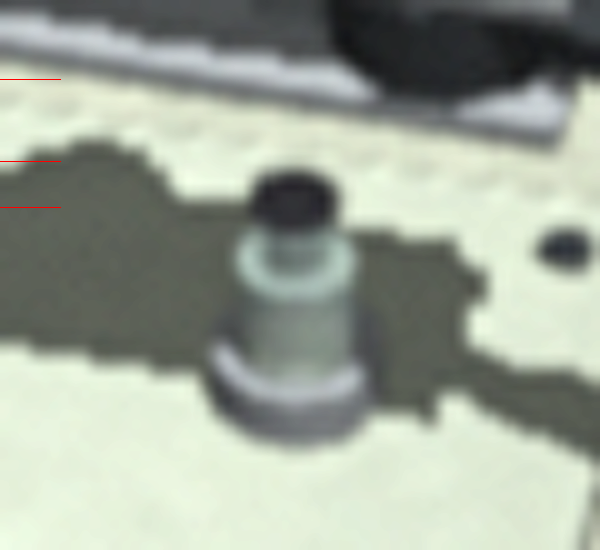

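The dark stopper disc is centred at about (274,225) and the rim at about (274,231). The stopper therefore stands high, roughly 10–16 mm above the rim, and the foot is still hidden behind the bridge, so the stop is raised. Next I'll move above the knob with the jaws shut.

Call:
play_rows --targets '[{"delta_pos": [0.02, -0.034, 0.03], "delta_rot": [0, 0, 0], "claw": 0}, {"delta_pos": [0.04, -0.068, 0.06], "delta_rot": [0, 0, 0], "claw": 0}, {"delta_pos": [0.06, -0.102, 0.075], "delta_rot": [0, 0, 0], "claw": 0}, {"delta_pos": [0.08, -0.136, 0.075], "delta_rot": [0, 0, 0], "claw": 0}, {"delta_pos": [0.1, -0.17, 0.075], "delta_rot": [0, 0, 0], "claw": 0}, {"delta_pos": [0.12, -0.205, 0.075], "delta_rot": [0, 0, 0], "claw": 0}, {"delta_pos": [0.14, -0.24, 0.075], "delta_rot": [0, 0, 0], "claw": 0}, {"delta_pos": [0.16, -0.275, 0.075], "delta_rot": [0, 0, 0], "claw": 0}, {"delta_pos": [0.18, -0.31, 0.075], "delta_rot": [0, 0, 0], "claw": 0}, {"delta_pos": [0.2, -0.345, 0.075], "delta_rot": [0, 0, 0], "claw": 0}, {"delta_pos": [0.22, -0.38, 0.075], "delta_rot": [0, 0, 0], "claw": 0}, {"delta_pos": [0.24, -0.415, 0.075], "delta_rot": [0, 0, 0], "claw": 0}, {"delta_pos": [0.26, -0.45, 0.075], "delta_rot": [0, 0, 0], "claw": 0}, {"delta_pos": [0.28, -0.485, 0.075], "delta_rot": [0, 0, 0], "claw": 0}, {"delta_pos": [0.3, -0.52, 0.075], "delta_rot": [0, 0, 0], "claw": 0}, {"delta_pos": [0.32, -0.553, 0.075], "delta_rot": [0, 0, 0], "claw": 0}, {"delta_pos": [0.34, -0.584, 0.075], "delta_rot": [0, 0, 0], "claw": 0}, {"delta_pos": [0.36, -0.615, 0.075], "delta_rot": [0, 0, 0], "claw": 0}, {"delta_pos": [0.37, -0.635, 0.075], "delta_rot": [0, 0, 0], "claw": 0}, {"delta_pos": [0.37, -0.635, 0.075], "delta_rot": [0, 0, 0], "claw": 0}]' --newtons 40

```text
time: 1.97
eef_pos: [0.5297, 0.0172, 0.3305]
tcp_rot: [0.084, 0.702, -0.086, 0.702]
contact_force: [0.0, 0.4, -0.2]
opening: -0.002
```

Call:
play_rows --targets '[{"delta_pos": [-0.001, 0.003, -0.02], "delta_rot": [0, 0, 0], "claw": 0}, {"delta_pos": [-0.001, 0.003, -0.04], "delta_rot": [0, 0, 0], "claw": 0}, {"delta_pos": [-0.001, 0.003, -0.05], "delta_rot": [0, 0, 0], "claw": 0}, {"delta_pos": [-0.001, 0.003, -0.053], "delta_rot": [0, 0, 0], "claw": 0}, {"delta_pos": [-0.001, 0.003, -0.053], "delta_rot": [0, 0, 0], "claw": 0}, {"delta_pos": [-0.001, 0.003, -0.053], "delta_rot": [0, 0, 0], "claw": 0}]'

```text
time: 2.47
eef_pos: [0.5289, 0.0206, 0.2784]
tcp_rot: [0.084, 0.702, -0.086, 0.702]
contact_force: [0.6, 0.6, -0.8]
opening: -0.0
```

```bash
python3 - <<'E'
from h import *
print(ctrl.get_state()["qpos"],ctrl.get_state()["contact_force"])
a=ctrl.read_camera("scene")[90:240,200:350];b=ctrl.read_camera("top")[145:295,205:355]
cv2.imwrite("pics/k.png",np.hstack([cv2.resize(x,(400,400),interpolation=2) for x in(a,b)]))
E
```

```text
[-0.1518812  -0.05520831  1.90949997 -0.00217811  1.28607562 -1.48110524] [ 0.64384567  0.627456   -0.79523917]
```

View pics/k.png

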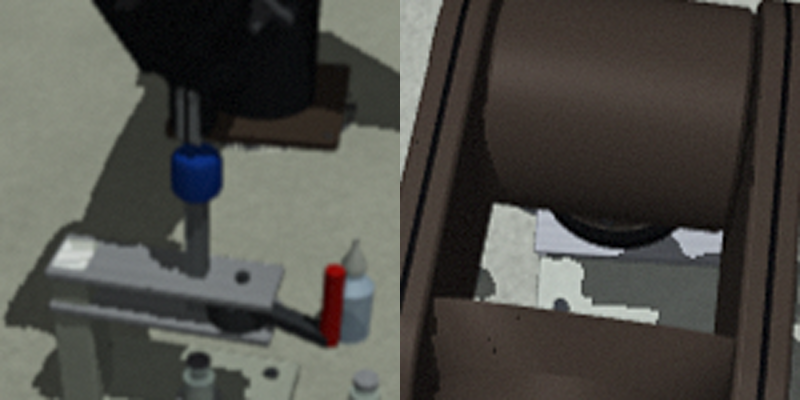

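The fingertips are just above the knob at crop (197,160), within its radius. I'll lower until I feel contact.

Call:
play_rows --targets '[{"delta_pos": [0, 0, -0.003], "delta_rot": [0, 0, 0], "claw": 0}, {"delta_pos": [0, 0, -0.006], "delta_rot": [0, 0, 0], "claw": 0}, {"delta_pos": [0, 0, -0.008], "delta_rot": [0, 0, 0], "claw": 0}, {"delta_pos": [0, 0, -0.01], "delta_rot": [0, 0, 0], "claw": 0}, {"delta_pos": [0, 0, -0.01], "delta_rot": [0, 0, 0], "claw": 0}, {"delta_pos": [0, 0, -0.01], "delta_rot": [0, 0, 0], "claw": 0}]'

```text
time: 3.07
eef_pos: [0.5292, 0.0205, 0.2688]
tcp_rot: [0.084, 0.701, -0.086, 0.703]
contact_force: [0.2, -0.1, 0.8]
opening: 0.0
```

Call:
play_rows --targets '[{"delta_pos": [0, 0, -0.002], "delta_rot": [0, 0, 0], "claw": 0}, {"delta_pos": [0, 0, -0.004], "delta_rot": [0, 0, 0], "claw": 0}, {"delta_pos": [0, 0, -0.006], "delta_rot": [0, 0, 0], "claw": 0}, {"delta_pos": [0, 0, -0.006], "delta_rot": [0, 0, 0], "claw": 0}, {"delta_pos": [0, 0, -0.006], "delta_rot": [0, 0, 0], "claw": 0}]'

```text
time: 3.48
eef_pos: [0.5293, 0.0204, 0.2627]
tcp_rot: [0.084, 0.701, -0.086, 0.703]
contact_force: [1.1, -0.2, 0.6]
opening: 0.001
```

Call:
play_rows --targets '[{"delta_pos": [0, 0, -0.001], "delta_rot": [0, 0, 0], "claw": 0}, {"delta_pos": [0, 0, -0.002], "delta_rot": [0, 0, 0], "claw": 0}, {"delta_pos": [0, 0, -0.003], "delta_rot": [0, 0, 0], "claw": 0}, {"delta_pos": [0, 0, -0.004], "delta_rot": [0, 0, 0], "claw": 0}, {"delta_pos": [0, 0, -0.005], "delta_rot": [0, 0, 0], "claw": 0}]'

```text
time: 3.9
eef_pos: [0.5293, 0.0204, 0.2577]
tcp_rot: [0.084, 0.701, -0.086, 0.703]
contact_force: [-0.3, 0.9, 3.1]
opening: 0.001
```

```bash
python3 - <<'E'
from h import *
a=ctrl.read_camera("scene")
print(ctrl.get_state()["contact_force"])
m=(a[...,0].astype(int)>a[...,2]+60)&(a[...,0].astype(int)>a[...,1]+40);m=m[130:180,255:295]
ys,xs=np.nonzero(m);print(xs.mean()+255,ys.mean()+130,ys.min()+130,ys.max()+130)
cv2.imwrite("pics/k2.png",cv2.resize(a[110:260,215:365],(600,600),interpolation=2))
E
```

```text
[0.19369344 0.66701844 2.40927755]
275.0 159.71140939597316 154 168
```

View pics/k2.png

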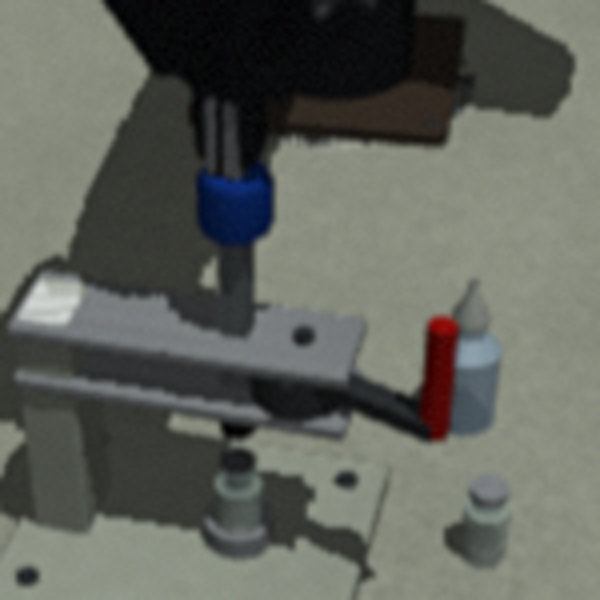

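The knob has moved down with the fingers. The foot now shows at crop (237,432), above the stopper at (237,462). I'll go to about 19 mm of travel, which is short of the earliest possible touch, then feel in small steps.

Call:
play_rows --targets '[{"delta_pos": [0, 0, -0.001], "delta_rot": [0, 0, 0], "claw": 0}, {"delta_pos": [0, 0, -0.002], "delta_rot": [0, 0, 0], "claw": 0}, {"delta_pos": [0, 0, -0.003], "delta_rot": [0, 0, 0], "claw": 0}, {"delta_pos": [0, 0, -0.004], "delta_rot": [0, 0, 0], "claw": 0}, {"delta_pos": [0, 0, -0.005], "delta_rot": [0, 0, 0], "claw": 0}, {"delta_pos": [0, 0, -0.006], "delta_rot": [0, 0, 0], "claw": 0}]'

```text
time: 4.45
eef_pos: [0.5293, 0.0204, 0.2513]
tcp_rot: [0.084, 0.701, -0.086, 0.703]
contact_force: [-0.7, 0.1, 2.3]
opening: -0.002
```

Call:
play_rows --targets '[{"delta_pos": [0, 0, -0.0004], "delta_rot": [0, 0, 0], "claw": 0}, {"delta_pos": [0, 0, -0.0008], "delta_rot": [0, 0, 0], "claw": 0}]'

```text
time: 4.62
eef_pos: [0.5293, 0.0204, 0.2504]
tcp_rot: [0.084, 0.701, -0.086, 0.703]
contact_force: [-1.0, 0.9, 2.2]
opening: 0.003
```

```bash
python3 - <<'E'
from h import *
for _ in range(6): ctrl.read_camera("top");s=ctrl.get_state();print(s["time"],s["contact_force"].round(2),s["eef_pos"].round(5),s["joint_efforts"][1:3].round(3))
a=ctrl.read_camera("scene")
cv2.imwrite("pics/k3.png",cv2.resize(a[190:250,245:305],(600,600),interpolation=2))
E
```

```text
4.6667 [0.28 0.52 2.16] [0.52933 0.02043 0.25037] [-26.586 -27.812]
4.7167 [-0.38  0.63  2.25] [0.52933 0.0204  0.25038] [-26.721 -27.927]
4.7667 [-0.23  0.09  1.64] [0.52933 0.02043 0.25038] [-26.766 -27.957]
4.8167 [0.22 0.4  2.33] [0.52932 0.02042 0.25038] [-26.813 -27.987]
4.8667 [-0.15  0.29  1.17] [0.52934 0.0204  0.2504 ] [-26.859 -28.017]
4.9167 [ 1.07 -0.16  1.9 ] [0.52933 0.02041 0.25037] [-26.904 -28.047]
```

View pics/k3.png

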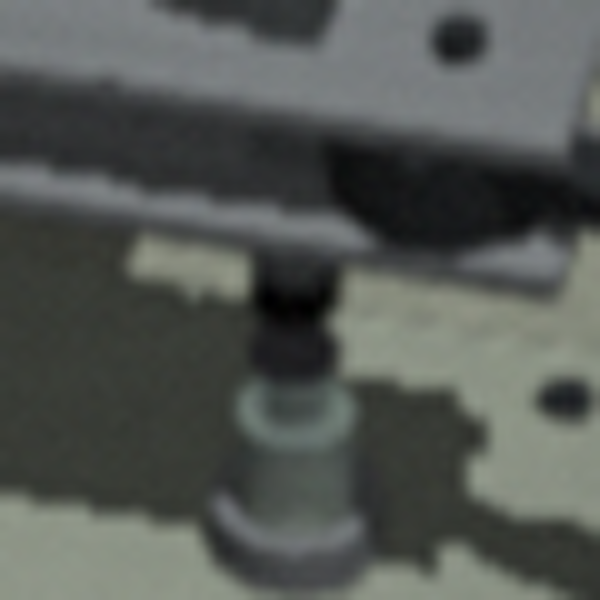

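The foot's front edge is at crop row 325 and the stopper's top front edge at about 375, so the gap is about 10 mm. I'll go 4 mm more, then feel.

Call:
play_rows --targets '[{"delta_pos": [0, 0, -0.0005], "delta_rot": [0, 0, 0], "claw": 0}, {"delta_pos": [0, 0, -0.001], "delta_rot": [0, 0, 0], "claw": 0}, {"delta_pos": [0, 0, -0.0015], "delta_rot": [0, 0, 0], "claw": 0}, {"delta_pos": [0, 0, -0.002], "delta_rot": [0, 0, 0], "claw": 0}, {"delta_pos": [0, 0, -0.0025], "delta_rot": [0, 0, 0], "claw": 0}, {"delta_pos": [0, 0, -0.003], "delta_rot": [0, 0, 0], "claw": 0}, {"delta_pos": [0, 0, -0.0035], "delta_rot": [0, 0, 0], "claw": 0}, {"delta_pos": [0, 0, -0.004], "delta_rot": [0, 0, 0], "claw": 0}]'

```text
time: 5.63
eef_pos: [0.5293, 0.0204, 0.2463]
tcp_rot: [0.084, 0.701, -0.086, 0.703]
contact_force: [-0.2, 0.1, 2.0]
opening: 0.003
```

Call:
play_rows --targets '[{"delta_pos": [0, 0, -0.0004], "delta_rot": [0, 0, 0], "claw": 0}, {"delta_pos": [0, 0, -0.0008], "delta_rot": [0, 0, 0], "claw": 0}]'

```text
time: 5.8
eef_pos: [0.5293, 0.0204, 0.2455]
tcp_rot: [0.084, 0.701, -0.086, 0.703]
contact_force: [0.7, 0.4, 1.6]
opening: -0.001
```

Call:
play_rows --targets '[{"delta_pos": [0, 0, -0.0004], "delta_rot": [0, 0, 0], "claw": 0}, {"delta_pos": [0, 0, -0.0008], "delta_rot": [0, 0, 0], "claw": 0}]'

```text
time: 5.97
eef_pos: [0.5293, 0.0204, 0.2447]
tcp_rot: [0.084, 0.701, -0.086, 0.703]
contact_force: [-0.5, 0.1, 2.7]
opening: -0.002
```

```bash
python3 - <<'E'
from h import *
a=ctrl.read_camera("scene")
print(ctrl.get_state()["contact_force"])
cv2.imwrite("pics/k4.png",cv2.resize(cv2.convertScaleAbs(a[205:245,255:295],alpha=2),(600,600),interpolation=2))
E
```

```text
[-0.67387255 -0.65942597  2.06202847]
```

View pics/k4.png

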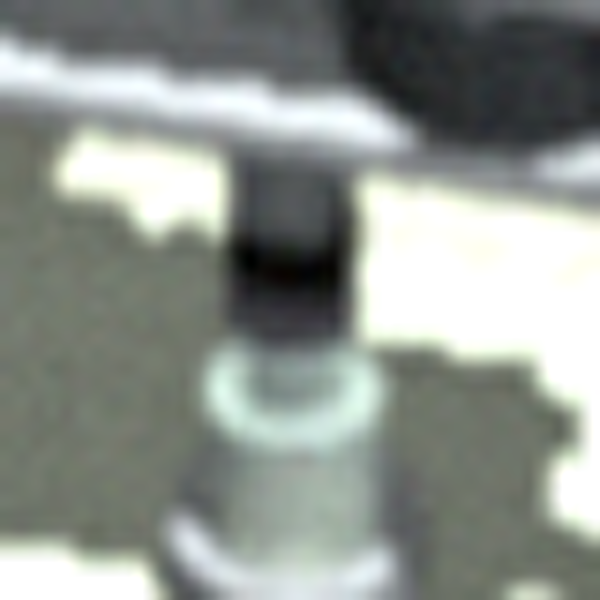

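The foot's lower edge is at crop row 278 and the stopper top's front edge at about 330, so several millimetres remain. I'll keep feeling.

Call:
play_rows --targets '[{"delta_pos": [0, 0, -0.0005], "delta_rot": [0, 0, 0], "claw": 0}, {"delta_pos": [0, 0, -0.001], "delta_rot": [0, 0, 0], "claw": 0}]'

```text
time: 6.18
eef_pos: [0.5294, 0.0204, 0.2435]
tcp_rot: [0.084, 0.701, -0.086, 0.703]
contact_force: [0.5, -0.1, 2.4]
opening: -0.002
```

Call:
play_rows --targets '[{"delta_pos": [0, 0, -0.0004], "delta_rot": [0, 0, 0], "claw": 0}, {"delta_pos": [0, 0, -0.0008], "delta_rot": [0, 0, 0], "claw": 0}]'

```text
time: 6.35
eef_pos: [0.5293, 0.0204, 0.2427]
tcp_rot: [0.084, 0.701, -0.086, 0.703]
contact_force: [-1.2, -0.6, 2.3]
opening: -0.005
```

Call:
play_rows --targets '[{"delta_pos": [0, 0, -0.0004], "delta_rot": [0, 0, 0], "claw": 0}, {"delta_pos": [0, 0, -0.0008], "delta_rot": [0, 0, 0], "claw": 0}]'

```text
time: 6.52
eef_pos: [0.5293, 0.0204, 0.2418]
tcp_rot: [0.084, 0.701, -0.086, 0.703]
contact_force: [-0.1, 0.0, 2.4]
opening: -0.001
```

Call:
play_rows --targets '[{"delta_pos": [0, 0, -0.0004], "delta_rot": [0, 0, 0], "claw": 0}, {"delta_pos": [0, 0, -0.0008], "delta_rot": [0, 0, 0], "claw": 0}]'

```text
time: 6.68
eef_pos: [0.5293, 0.0204, 0.241]
tcp_rot: [0.084, 0.701, -0.086, 0.703]
contact_force: [0.6, 0.1, 3.0]
opening: 0.003
```

Call:
play_rows --targets '[{"delta_pos": [0, 0, -0.0003], "delta_rot": [0, 0, 0], "claw": 0}, {"delta_pos": [0, 0, -0.0006], "delta_rot": [0, 0, 0], "claw": 0}]'

```text
time: 6.85
eef_pos: [0.5293, 0.0204, 0.2403]
tcp_rot: [0.084, 0.701, -0.086, 0.703]
contact_force: [-0.4, 0.7, 2.2]
opening: -0.003
```

Call:
play_rows --targets '[{"delta_pos": [0, 0, -0.0004], "delta_rot": [0, 0, 0], "claw": 0}, {"delta_pos": [0, 0, -0.0008], "delta_rot": [0, 0, 0], "claw": 0}]'

```text
time: 7.02
eef_pos: [0.5293, 0.0204, 0.2395]
tcp_rot: [0.084, 0.701, -0.086, 0.703]
contact_force: [-0.9, 0.3, 2.6]
opening: 0.001
```

Call:
play_rows --targets '[{"delta_pos": [0, 0, -0.0003], "delta_rot": [0, 0, 0], "claw": 0}, {"delta_pos": [0, 0, -0.0007], "delta_rot": [0, 0, 0], "claw": 0}]'

```text
time: 7.18
eef_pos: [0.5293, 0.0204, 0.2388]
tcp_rot: [0.084, 0.701, -0.086, 0.703]
contact_force: [-0.2, 0.2, 2.8]
opening: 0.001
```

Call:
play_rows --targets '[{"delta_pos": [0, 0, -0.0003], "delta_rot": [0, 0, 0], "claw": 0}, {"delta_pos": [0, 0, -0.0007], "delta_rot": [0, 0, 0], "claw": 0}]'

```text
time: 7.35
eef_pos: [0.5294, 0.0204, 0.2384]
tcp_rot: [0.084, 0.701, -0.086, 0.703]
contact_force: [-0.8, 1.0, 4.7]
opening: 0.0
```

```bash
cat > rd.py <<'E'
from h import *
f=[]
for _ in range(6): ctrl.read_camera("top");s=ctrl.get_state();f.append(np.r_[s["contact_force"],s["eef_pos"][2]*1000])
print(np.round(f,2)[:,2:],np.mean(f,0).round(2),s["time"])
E
python3 rd.py
```

```text
[[  3.23 238.34]
 [  3.88 238.37]
 [  4.52 238.35]
 [  4.24 238.32]
 [  4.71 238.38]
 [  5.24 238.35]] [ -0.93   0.31   4.3  238.35] 7.65
```

Call:
play_rows --targets '[{"delta_pos": [0, 0, -0.0002], "delta_rot": [0, 0, 0], "claw": 0}, {"delta_pos": [0, 0, -0.0003], "delta_rot": [0, 0, 0], "claw": 0}, {"delta_pos": [0, 0, -0.0003], "delta_rot": [0, 0, 0], "claw": 0}]'

```text
time: 7.9
eef_pos: [0.5294, 0.0204, 0.2383]
tcp_rot: [0.084, 0.701, -0.086, 0.703]
contact_force: [-1.2, 0.4, 4.8]
opening: 0.0
```

```bash
python3 rd.py
```

```text
[[  5.06 238.31]
 [  5.59 238.29]
 [  5.06 238.3 ]
 [  4.39 238.29]
 [  5.17 238.28]
 [  6.36 238.27]] [ -1.5    0.48   5.27 238.29] 8.2
```

Call:
play_rows --targets '[{"delta_pos": [0, 0, -0.0003], "delta_rot": [0, 0, 0], "claw": 0}, {"delta_pos": [0, 0, -0.0003], "delta_rot": [0, 0, 0], "claw": 0}]'

```text
time: 8.37
eef_pos: [0.5294, 0.0204, 0.2382]
tcp_rot: [0.084, 0.701, -0.086, 0.703]
contact_force: [-1.2, 0.3, 5.7]
opening: 0.0
```

```bash
python3 rd.py; python3 -c "
from fit import *
p=[.528,.0205,3.0699]
for a in(.35,.7,1.1,1.5,1.55):print(a,w(p,(-.07*np.sin(a),-.032-.07*np.cos(a),.176)).round(4))"
```

```text
[[  5.03 238.27]
 [  4.64 238.27]
 [  5.85 238.24]
 [  4.89 238.23]
 [  5.35 238.25]
 [  4.9  238.22]] [-1.3900e+00  1.7000e-01  5.1100e+00  2.3825e+02] 8.6667
0.35 [0.5589 0.1163 0.176 ]
0.7 [0.5791 0.1026 0.176 ]
1.1 [0.5948 0.0796 0.176 ]
1.5 [0.6003 0.0524 0.176 ]
1.55 [0.6002 0.0489 0.176 ]
```

Contact is confirmed: about 5.2 N applied against 2.3 N sliding, so about 3 N on the stopper. I'll lift straight off and go above the pin, turning 36° and opening.

Call:
play_rows --targets '[{"delta_pos": [0, 0, 0.005], "delta_rot": [0, 0, 0], "claw": 0}, {"delta_pos": [0, 0, 0.02], "delta_rot": [0, 0, 0], "claw": 0}, {"delta_pos": [0, 0, 0.045], "delta_rot": [0, 0, 0], "claw": 0}, {"delta_pos": [0, 0, 0.06], "delta_rot": [0, 0, 0], "claw": 0}, {"delta_pos": [0.006, 0.02, 0.06], "delta_rot": [0, 0, 0.04], "claw": 50}, {"delta_pos": [0.012, 0.04, 0.06], "delta_rot": [0, 0, 0.08], "claw": 50}, {"delta_pos": [0.018, 0.06, 0.06], "delta_rot": [0, 0, 0.12], "claw": 50}, {"delta_pos": [0.024, 0.08, 0.06], "delta_rot": [0, 0, 0.16], "claw": 50}, {"delta_pos": [0.03, 0.096, 0.06], "delta_rot": [0, 0, 0.2], "claw": 50}, {"delta_pos": [0.03, 0.096, 0.06], "delta_rot": [0, 0, 0.2], "claw": 50}, {"delta_pos": [0.03, 0.096, 0.06], "delta_rot": [0, 0, 0.2], "claw": 50}, {"delta_pos": [0.03, 0.096, 0.06], "delta_rot": [0, 0, 0.2], "claw": 50}]'

```text
time: 9.67
eef_pos: [0.559, 0.116, 0.2975]
tcp_rot: [-0.136, 0.693, 0.135, 0.695]
contact_force: [0.4, 0.2, -0.1]
opening: 0.584
```

```bash
python3 - <<'E'
from h import *
print(ctrl.get_state()["qpos"].round(2),ctrl.get_state()["opening"])
a=ctrl.read_camera("scene")[120:240,230:350];b=ctrl.read_camera("top")[150:270,190:310]
cv2.imwrite("pics/p.png",np.hstack([cv2.resize(x,(400,400),interpolation=2) for x in(a,b)]))
E
```

```text
[ 0.03  0.03  1.79 -0.    1.32 -1.93] 0.5843997680876222
```

View pics/p.png

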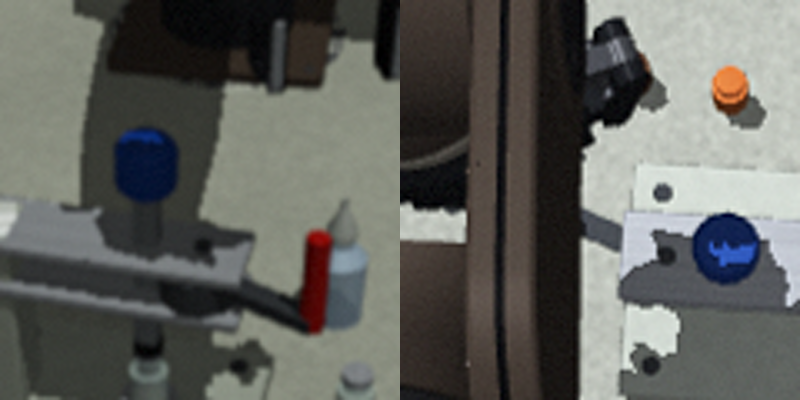

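The foot is still on the stopper. The two fingers, at crop (278,55) and (385,50), bracket the pin at (318,240). I'll descend around it and close gently.

Call:
play_rows --targets '[{"delta_pos": [0, 0, -0.025], "delta_rot": [0, 0, 0], "claw": 50}, {"delta_pos": [0, 0, -0.05], "delta_rot": [0, 0, 0], "claw": 50}, {"delta_pos": [0, 0, -0.07], "delta_rot": [0, 0, 0], "claw": 50}, {"delta_pos": [0, 0, -0.085], "delta_rot": [0, 0, 0], "claw": 50}, {"delta_pos": [0, 0, -0.1], "delta_rot": [0, 0, 0], "claw": 50}, {"delta_pos": [0, 0, -0.112], "delta_rot": [0, 0, 0], "claw": 50}, {"delta_pos": [0, 0, -0.121], "delta_rot": [0, 0, 0], "claw": 50}, {"delta_pos": [0, 0, -0.121], "delta_rot": [0, 0, 0], "claw": 50}, {"delta_pos": [0, 0, -0.121], "delta_rot": [0, 0, 0], "claw": 50}]' --newtons 20

```text
time: 10.52
eef_pos: [0.5591, 0.1153, 0.1768]
tcp_rot: [-0.135, 0.693, 0.135, 0.695]
contact_force: [0.1, 0.2, 0.4]
opening: 0.583
```

Call:
play_rows --targets '[{"delta_pos": [0, 0, 0], "delta_rot": [0, 0, 0], "claw": 30}, {"delta_pos": [0, 0, 0], "delta_rot": [0, 0, 0], "claw": 20}, {"delta_pos": [0, 0, 0], "delta_rot": [0, 0, 0], "claw": 10}, {"delta_pos": [0, 0, 0], "delta_rot": [0, 0, 0], "claw": 10}, {"delta_pos": [0, 0, 0], "delta_rot": [0, 0, 0], "claw": 10}, {"delta_pos": [0, 0, 0], "delta_rot": [0, 0, 0], "claw": 10}]'

```text
time: 11.02
eef_pos: [0.56, 0.116, 0.1781]
tcp_rot: [-0.135, 0.692, 0.135, 0.696]
contact_force: [0.8, 3.1, 3.5]
opening: 0.153
```

The pin is gripped (opening about 13 mm), and its radius from the pivot comes out at 70 mm as expected. I'll swing the first half.

Call:
play_rows --targets '[{"delta_pos": [0.0025, -0.0015, 0], "delta_rot": [0, 0, 0], "claw": 10}, {"delta_pos": [0.0053, -0.003, 0], "delta_rot": [0, 0, 0], "claw": 10}, {"delta_pos": [0.008, -0.0046, 0], "delta_rot": [0, 0, 0], "claw": 10}, {"delta_pos": [0.0105, -0.0063, 0], "delta_rot": [0, 0, 0], "claw": 10}, {"delta_pos": [0.013, -0.0081, 0], "delta_rot": [0, 0, 0], "claw": 10}, {"delta_pos": [0.0153, -0.01, 0], "delta_rot": [0, 0, 0], "claw": 10}, {"delta_pos": [0.0176, -0.012, 0], "delta_rot": [0, 0, 0], "claw": 10}, {"delta_pos": [0.0198, -0.0141, 0], "delta_rot": [0, 0, 0], "claw": 10}, {"delta_pos": [0.0219, -0.0163, 0], "delta_rot": [0, 0, 0], "claw": 10}, {"delta_pos": [0.0239, -0.0186, 0], "delta_rot": [0, 0, 0], "claw": 10}, {"delta_pos": [0.0258, -0.021, 0], "delta_rot": [0, 0, 0], "claw": 10}, {"delta_pos": [0.0276, -0.0234, 0], "delta_rot": [0, 0, 0], "claw": 10}]' --newtons 40

```text
time: 12.02
eef_pos: [0.5884, 0.0964, 0.1781]
tcp_rot: [-0.131, 0.691, 0.137, 0.698]
contact_force: [4.7, 13.2, -3.2]
opening: 0.15
```

Call:
play_rows --targets '[{"delta_pos": [0.0016, -0.003, 0], "delta_rot": [0, 0, 0], "claw": 10}, {"delta_pos": [0.0032, -0.0059, 0], "delta_rot": [0, 0, 0], "claw": 10}, {"delta_pos": [0.0046, -0.0086, 0], "delta_rot": [0, 0, 0], "claw": 10}, {"delta_pos": [0.006, -0.0113, 0], "delta_rot": [0, 0, 0], "claw": 10}, {"delta_pos": [0.0072, -0.0141, 0], "delta_rot": [0, 0, 0], "claw": 10}, {"delta_pos": [0.0084, -0.017, 0], "delta_rot": [0, 0, 0], "claw": 10}, {"delta_pos": [0.0093, -0.0199, 0], "delta_rot": [0, 0, 0], "claw": 10}, {"delta_pos": [0.0102, -0.0228, 0], "delta_rot": [0, 0, 0], "claw": 10}]'

```text
time: 12.68
eef_pos: [0.6008, 0.0777, 0.178]
tcp_rot: [-0.128, 0.688, 0.139, 0.701]
contact_force: [9.6, 20.2, -3.6]
opening: 0.149
```

The measured points fit a 70 mm circle centred at about (0.5365, 0.050), so I'll continue on that one.

Call:
play_rows --targets '[{"delta_pos": [0.001, -0.003, 0], "delta_rot": [0, 0, 0], "claw": 10}, {"delta_pos": [0.0023, -0.006, 0], "delta_rot": [0, 0, 0], "claw": 10}, {"delta_pos": [0.0033, -0.0095, 0], "delta_rot": [0, 0, 0], "claw": 10}, {"delta_pos": [0.0042, -0.013, 0], "delta_rot": [0, 0, 0], "claw": 10}, {"delta_pos": [0.0048, -0.0167, 0], "delta_rot": [0, 0, 0], "claw": 10}, {"delta_pos": [0.0053, -0.0203, 0], "delta_rot": [0, 0, 0], "claw": 10}, {"delta_pos": [0.0055, -0.024, 0], "delta_rot": [0, 0, 0], "claw": 10}, {"delta_pos": [0.0057, -0.0276, 0], "delta_rot": [0, 0, 0], "claw": 10}]'

```text
time: 13.35
eef_pos: [0.6068, 0.0547, 0.1781]
tcp_rot: [-0.122, 0.686, 0.142, 0.703]
contact_force: [1.7, 27.0, 1.1]
opening: 0.15
```

Call:
play_rows --targets '[{"delta_pos": [0, -0.002, 0], "delta_rot": [0, 0, 0], "claw": 10}, {"delta_pos": [0, -0.004, 0], "delta_rot": [0, 0, 0], "claw": 10}, {"delta_pos": [0, -0.004, 0], "delta_rot": [0, 0, 0], "claw": 10}, {"delta_pos": [0, -0.004, 0], "delta_rot": [0, 0, 0], "claw": 10}]'

```text
time: 13.68
eef_pos: [0.6068, 0.0549, 0.1781]
tcp_rot: [-0.12, 0.686, 0.144, 0.703]
contact_force: [2.3, 17.2, 1.5]
opening: 0.155
```

```bash
python3 - <<'E'
from h import *
s=ctrl.get_state();print(s["eef_pos"].round(4),s["contact_force"].round(1))
a=ctrl.read_camera("scene")[120:240,230:350];b=ctrl.read_camera("top")[150:270,190:310]
cv2.imwrite("pics/l.png",np.hstack([cv2.resize(x,(400,400),interpolation=2) for x in(a,b)]))
E
```

```text
[0.6068 0.0549 0.1781] [ 2.3 17.2  1.5]
```

View pics/l.png

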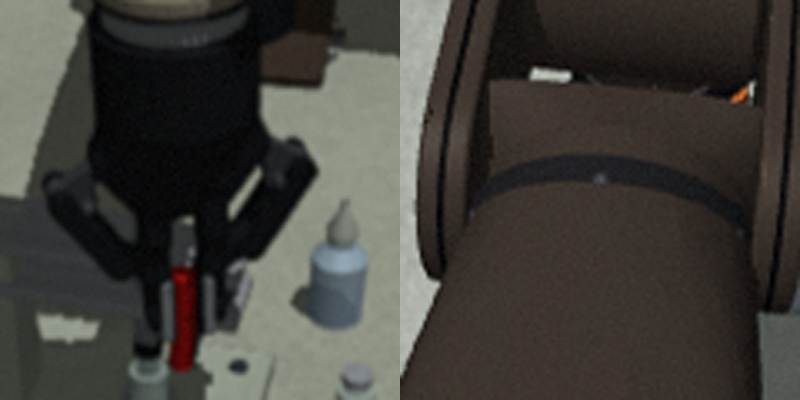

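The view shows the pin held between the pads at crop (183,320) and the foot on the stopper. I'll compare the pin's pixel with the predicted angle.

```bash
python3 - <<'E'
from fit import *
p=[.528,.0205,3.0699]
for a in(1.2,1.3,1.4,1.5):
  for z in(.186,.134):
    print(a,z,w(p,(-.07*np.sin(a),-.032-.07*np.cos(a),z)).round(4),(proj("scene",w(p,(-.07*np.sin(a),-.032-.07*np.cos(a),z)))+[.3,2]).round(1))
s=ctrl.read_camera("scene").astype(int)[190:240,270:300];m=(s[...,2]>s[...,0]+60)&(s[...,2]>s[...,1]+60)
ys,xs=np.nonzero(m);print("pin u",xs.mean()+270,"top/bot",ys.min()+190,ys.max()+190)
for v in(ys.min()+2,ys.max()-3):print(v+190,xs[ys==v].mean()+270)
E
```

```text
1.2 0.186 [0.5972 0.073  0.186 ] [297.3 201.7]
1.2 0.134 [0.5972 0.073  0.134 ] [296.5 225.4]
1.3 0.186 [0.5989 0.0663 0.186 ] [293.1 201.9]
1.3 0.134 [0.5989 0.0663 0.134 ] [292.5 225.6]
1.4 0.186 [0.5999 0.0593 0.186 ] [288.8 201.9]
1.4 0.134 [0.5999 0.0593 0.134 ] [288.4 225.6]
1.5 0.186 [0.6003 0.0524 0.186 ] [284.6 201.6]
1.5 0.134 [0.6003 0.0524 0.134 ] [284.4 225.3]
pin u 284.39495798319325 top/bot 201 230
203 284.0
227 284.0
```

Call:
play_rows --targets '[{"delta_pos": [0, -0.004, 0], "delta_rot": [0, 0, 0], "claw": 10}, {"delta_pos": [0, -0.007, 0], "delta_rot": [0, 0, 0], "claw": 10}, {"delta_pos": [0, -0.007, 0], "delta_rot": [0, 0, 0], "claw": 10}, {"delta_pos": [0, -0.007, 0], "delta_rot": [0, 0, 0], "claw": 10}]'

```text
time: 14.17
eef_pos: [0.6068, 0.0546, 0.1781]
tcp_rot: [-0.115, 0.685, 0.148, 0.704]
contact_force: [1.7, 24.0, 1.0]
opening: 0.15
```

The pin is at u=284.4, which matches 1.5 rad (284.5), and a harder push moved it no further. The lever is at its end stop, so I'll relax, open and retreat upward.

Call:
play_rows --targets '[{"delta_pos": [0, 0, 0], "delta_rot": [0, 0, 0], "claw": 10}, {"delta_pos": [0, 0, 0], "delta_rot": [0, 0, 0], "claw": 10}, {"delta_pos": [0, 0, 0], "delta_rot": [0, 0, 0], "claw": 30}, {"delta_pos": [0, 0, 0], "delta_rot": [0, 0, 0], "claw": 42}, {"delta_pos": [0, 0, 0], "delta_rot": [0, 0, 0], "claw": 42}, {"delta_pos": [0, 0, 0], "delta_rot": [0, 0, 0], "claw": 42}, {"delta_pos": [0, 0, 0], "delta_rot": [0, 0, 0], "claw": 42}]'

```text
time: 14.75
eef_pos: [0.6067, 0.0539, 0.1779]
tcp_rot: [-0.114, 0.685, 0.148, 0.704]
contact_force: [-0.7, 0.3, -0.1]
opening: 0.492
```

Call:
play_rows --targets '[{"delta_pos": [0, 0, 0.01], "delta_rot": [0, 0, 0], "claw": 42}, {"delta_pos": [0, 0, 0.03], "delta_rot": [0, 0, 0], "claw": 42}, {"delta_pos": [0, 0, 0.05], "delta_rot": [0, 0, 0], "claw": 42}, {"delta_pos": [0, 0, 0.08], "delta_rot": [0, 0, 0], "claw": 42}, {"delta_pos": [0, 0, 0.11], "delta_rot": [0, 0, 0], "claw": 42}, {"delta_pos": [0, 0, 0.14], "delta_rot": [0, 0, 0], "claw": 42}, {"delta_pos": [-0.02, 0.03, 0.15], "delta_rot": [0, 0, 0], "claw": 42}, {"delta_pos": [-0.04, 0.06, 0.15], "delta_rot": [0, 0, 0], "claw": 42}, {"delta_pos": [-0.06, 0.09, 0.15], "delta_rot": [0, 0, 0], "claw": 42}, {"delta_pos": [-0.06, 0.12, 0.15], "delta_rot": [0, 0, 0], "claw": 42}, {"delta_pos": [-0.06, 0.15, 0.15], "delta_rot": [0, 0, 0], "claw": 42}, {"delta_pos": [-0.06, 0.18, 0.15], "delta_rot": [0, 0, 0], "claw": 42}, {"delta_pos": [-0.06, 0.21, 0.15], "delta_rot": [0, 0, 0], "claw": 42}, {"delta_pos": [-0.06, 0.24, 0.15], "delta_rot": [0, 0, 0], "claw": 42}, {"delta_pos": [-0.06, 0.27, 0.15], "delta_rot": [0, 0, 0], "claw": 42}, {"delta_pos": [-0.06, 0.3, 0.15], "delta_rot": [0, 0, 0], "claw": 42}, {"delta_pos": [-0.06, 0.3, 0.15], "delta_rot": [0, 0, 0], "claw": 42}, {"delta_pos": [-0.06, 0.3, 0.15], "delta_rot": [0, 0, 0], "claw": 42}]'

```text
time: 16.25
eef_pos: [0.5464, 0.3549, 0.3282]
tcp_rot: [-0.115, 0.685, 0.149, 0.704]
contact_force: [-0.4, 0.3, -0.6]
opening: 0.494
```

```bash
python3 - <<'E'
from h import *
A=ctrl.read_camera("scene");T=ctrl.read_camera("top")
def c(I,f,b):
    x0,y0,x1,y1=b;s=I[y0:y1,x0:x1].astype(int);ys,xs=np.nonzero(f(s));return xs.mean()+x0,ys.mean()+y0
red=lambda s:(s[...,2]>s[...,0]+60)&(s[...,2]>s[...,1]+60)
blue=lambda s:(s[...,0]>s[...,2]+60)&(s[...,0]>s[...,1]+40)
print("pin",c(A,red,(270,185,300,240)),"knob",c(A,blue,(258,150,290,185)))
a=A[140:260,200:350];b=T[160:280,200:350]
cv2.imwrite("pics/e.png",np.hstack([cv2.resize(x,(400,320),interpolation=2) for x in(a,b)]))
print(ctrl.get_state()["contact_force"])
E
```

```text
pin (np.float64(284.6144578313253), np.float64(214.19277108433735)) knob (np.float64(274.53731343283584), np.float64(166.09452736318408))
[-0.35578135  0.44631278  0.4094636 ]
```

View pics/e.png

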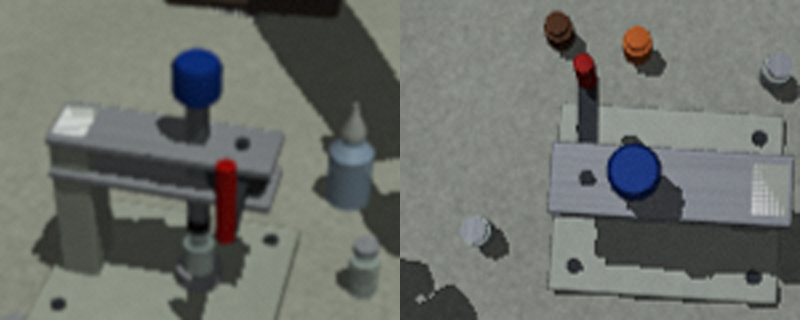

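The lever stands perpendicular to the bridge, at (585,70) to (588,140) in the top half. The foot is on the stopper, and the vial and spares are in place. I'm handing in.

```bash
python3 -c "
from plant import ctrl
print(ctrl.sign_off())"
```

```text
the job is handed in; nothing more can be done
None
```

The stop is down on the stopper and the clamp lever is at its locked end. I handed the job in at about 16.4 s of the 67 s allowed.

- **Stop:** I pushed the knob down with the closed fingers. The touch came at about 32 mm of travel, where the force rose from about 2.3 N (sliding) to about 5.2 N. That puts an estimated 3 N on the stopper, well under the 10 N limit.
- **Clamp lever:** I gripped the pin and swung the lever until it stopped. A harder push of about 24 N moved it no further. The pin's image position (u = 284.6) matches the one predicted for 1.5 rad (284.5). After release the lever stayed there, at right angles to the bridge.
- **Last pictures:** They show the foot on the stopper, the vial in its nest and the visible spare vials and dropper bottle apparently where they were. The gripper was clear, with wrist force near zero.

**What disagreed or was not checked:**
- **Pin path:** The pin's path in the gripper was about 6 mm off my fitted circle. Forces at the pin reached 27 N during the swing, above the stated 13 N, partly because the arm lagged behind its commanded path.
- **Contact after clamping:** I judged it by eye only. The foot is pressed in by an estimated 0.4 mm, which the cameras cannot resolve.

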